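Date check of a jar from the spice carousel

ROBOT

A 7-joint arm with a two-finger parallel gripper is mounted at the origin on a cart in front of the work surface, level with it; the furniture and walls round the work are solid. World frame = base frame: x ahead of the robot, y to its left, z up, the work surface at z = 0. Lengths are in m, angles in rad, forces in N, time in s.
With the tool pointing down it reaches from about 0.425 to 0.925 m from the base axis. Payload 6.8 kg.
Tool frame: the origin (TCP) lies on the centre line of the jaws, within the pads' length; the fingertips stand 11 mm ahead of it and the grasp point (between the pads) lies 8 mm behind it; z points along the fingers, y is the direction in which the jaws open and shut (so a half turn about z gives the same grasp; the last joint's range is limited). The gripper opens to 85 mm and grips with 20 to 120 N. Pads are 22 mm wide; open, the fingers measure 114 mm over their backs; the gripper's body (76 mm by 85 mm) begins 54 mm behind the grasp point. The pads swing forward as they close: fully open they stand 13 mm farther back than shut.
Start: joints at [1.078, 0.477, 0.022, 1.555, -0.011, 1.109, -0.083], TCP at [0.253, -0.626, 0.242] pointing down, gripper open.
Joint ranges: [-2.96, 2.96], [-0.34, 2.1], [-1.41, 1.46], [0.24, 2.44], [-1.37, 4.51], [0.17, 1.92], [-2.96, 2.96]. Speed limits (rad/s): [2.39, 2.39, 3.14, 3.14, 3.14, 3.14, 3.14].

INTERFACE

Orientations are given as a rotation vector (axis times angle).
In Python, from bench import r gives the robot as it stands.
- The arm moves only by the tool send_rows, never from a script. Its argument "deltas" is a list of rows, each a list of 7 numbers: the opening, from 0 (shut) to 1 (fully open), then the shift along the tool's x, y, z as a fraction of full scale, then the turn, a rotation vector about the tool's x, y, z as a fraction of full scale. In form: [[hand, x, y, z, ax, ay, az], ...]. A call has 1 to 20 rows; each row is the pose to reach, as a shift and turn from the pose commanded when the call began, along the tool's axes at that moment, turning the shorter way round; what a row does not reach only later rows make up. Full scale, the value 1, is 150 mm for a shift and 180 degrees for a turn. A row lasts 1/12 s, in which the tool goes at most 41.7 mm and 7.16 degrees, less where a joint would pass 70% of its speed; a pose out of reach is approached as far as the arm can. A call with a number of a shift or a turn outside -1 to 1 is refused whole. A call with a gripper value outside its range is refused whole. The fingers move at their own pace and stop on an object; "squeeze" is the grip in N (left out, the last holds). Time passes only in rows, so rows that repeat a pose let the fingers close. It gives the time, the measured TCP pose, the force and the opening at its end, in the units of the state.
- r.get_obs(): the state, without advancing time (a new reading comes with each control period).
- r.grab_frame(name): name is "scene" or "side" or "wrist"; returns a dict with "pixels" (400x640x3 uint8, red, green, blue), "camera_matrix" (3x3 intrinsics, pixels), "rvec" (rotation vector, rad) and "tvec" (3), from world to camera coordinates, as OpenCV has them. Camera axes: x right, y down, z forward; pixel columns grow to the right and rows downward; lengths in m; the calibration is good to about 2 mm. A picture is of the moment at which its call begins. There is no depth.
- r.hand_in(): hands the job in, once; it reports no verdict.
The state is a dict: "clock": time; "joints": joint angles; "qvel": joint speeds; "tau": joint torques, N m; "tcp_pos": TCP position; "orientation": TCP orientation; "contact_force": force on the tool from outside, world axes, zero at the start; "moment": the same for the moment, N m; "grip_width": finger opening in m.
Only numpy, scipy, OpenCV 4.12 (cv2) and the standard library are available. Lean on these libraries where they do the work, as an engineer would, in place of code of your own. Each camera call takes 0.05 s, during which the arm holds its last target. There are 200 camera calls.

TASK

Turn the spice carousel one position (it has a knob on top) so that the jar with the dark brown cap clicks into place at the opening of the wire hoop, then lift that jar out there. Hold it up in the air for the date reader: its bottom squarely facing the reader's round window, centred on the window's line of sight and about 80 mm from the glass, the jar leaning as the line of sight leans. Finish while still holding it there, without touching the reader; leave the carousel clicked in that position with the other four jars standing in it, and leave the lemon and the tin alone.

Things in the scene. Friction and masses are not known exactly. Their poses are not given: they have to be found in the camera images.
- carousel: round spice carousel fixed to the worktop: wooden base 256 mm across, origin under its centre, on the turning axis, z up; -x points to the hoop's opening. Tray 228 mm across, top at 30 mm, with five pockets 72 degrees apart at radius 85 mm: thin steel rings, 49 mm inside, 32 mm high, a jar in each. The dark-capped jar starts in a pocket next to the opening, on either side
- carousel_turn (a joint): turn of the carousel's tray, rad: 0 at the start, positive anticlockwise seen from above, free from -2.8 to 2.8. A sprung detent centres it every 1.257 rad (0, +-1.257, +-2.513); leaving one takes about 0.1 N m (plus some drag), and once past half-way it pulls on into the next
- carousel_knob (a point): centre of the carousel's dark wooden knob on the turning axis, 171 mm above the worktop: a bar 40 mm along its x, 14 mm wide along its y (grip it there), 30 mm high, on a 14 mm column; turns with the tray (its x axis points to and from the opening at the start)
- carousel_opening (a point): fixed point on the tray's top, centre of the pocket place at the hoop's opening (a red dot marks that side of the base). The hoop, an 8 mm steel wire at radius 85 mm, top 149 mm above the worktop, runs over the other jars from 62 degrees either side of the opening, so only the jar here lifts out; 8 mm posts at radius 122 mm, at both hoop ends and at the back
- dark_jar_center (a point): centre of the spice jar with the dark brown cap (the only one), glass, 41 mm diameter, 105 mm high, about 0.11 kg; z along the jar, up, to the cap; the cap is the top 21 mm
- dark_jar_bottom (a point): centre of the underside of the dark-capped jar, 52.5 mm below its centre
- dark_jar: the dark-capped jar; origin at the centre of its underside, z up along the jar
- green_jar_a_center (a point): centre of a spice jar with green cap, 46 mm diameter, 106 mm high
- green_jar_b_center (a point): centre of a second spice jar with green cap, same size
- green_jar_c_center (a point): centre of a third spice jar with green cap, same size
- salt_shaker_center (a point): centre of a glass salt shaker with grey cap, 44 mm diameter, 90 mm high
- reader_head: head of the date reader: a white box 78 x 84 x 26 mm with a round black window 54 mm across in its upper face. Origin at the middle of the window's glass, 75 mm above the worktop; z is the line of sight, square out of the glass: it looks up, leaning 30 degrees out of the vertical to the reader's front (roughly to the robot)
- reader: the date reader, fixed to the worktop, grey foot 110 x 100 mm; origin under its centre on the worktop, z up, its front is -x; overall 100 mm high
- lemon: lemon, about 70 x 53 x 51 mm, on the worktop, origin at its underside
- tin: food tin, 57 mm diameter, 72 mm high, on the worktop, origin at its underside
Things that resemble listed ones, but are neither listed nor needed, are in the scene too. What is shaped like the dark_jar but pink is not meant.

How it is judged:
On the way:
1. the carousel is turned one position and clicked in, the dark-capped jar standing in its pocket at the opening ((value of joint carousel_turn between 1.167 and 1.347 rad or value of joint carousel_turn between -1.347 and -1.167 rad) and velocity of joint carousel_turn between -0.1 and 0.1 rad/s and horizontal distance between dark_jar_center and carousel_opening below 0.015 m and height (world z) of dark_jar_center below 0.09 m and angle between dark_jar_center's own z axis and vertical below 0.15 rad), for 0.2 s.
At the end, for the whole second after the job is handed in: Jar held still in the fingers, bottom 55 to 105 mm from the window, within 18 mm of its line of sight each way, axis within 0.21 rad of it, cap away from the reader, touching neither reader nor carousel; carousel within 0.09 rad of one position from its start, the other four jars upright in it (x of dark_jar_bottom in the frame of reader_head between -0.018 and 0.018 m and y of dark_jar_bottom in the frame of reader_head between -0.018 and 0.018 m and z of dark_jar_bottom in the frame of reader_head between 0.055 and 0.105 m and z of dark_jar_center in the frame of reader_head above 0.1 m and angle between the z axis of dark_jar and the z axis of reader_head, either way round below 0.21 rad and contact force between dark_jar and the fingers above 2 N and contact force between dark_jar and reader below 0.1 N and contact force between dark_jar and carousel below 0.1 N and linear speed of dark_jar below 0.03 m/s and (value of joint carousel_turn between 1.167 and 1.347 rad or value of joint carousel_turn between -1.347 and -1.167 rad) and angle between each of green_jar_b_center, green_jar_c_center, salt_shaker_center, green_jar_a_center's own z axis and vertical below 0.2 rad and height (world z) of green_jar_b_center between 0.06 and 0.1 m and horizontal distance between each of green_jar_b_center, green_jar_c_center, salt_shaker_center, green_jar_a_center and carousel_knob below 0.1 m and height (world z) of green_jar_c_center between 0.06 and 0.1 m and height (world z) of salt_shaker_center between 0.06 and 0.1 m and height (world z) of green_jar_a_center between 0.06 and 0.1 m); the arm keeps its last pose, push and grip.
It fails at once if the reader is touched (contact force between reader and anything else above 1 N).
It fails at once if one of the other jars is lifted out or tipped over (height (world z) of any of green_jar_b_center, green_jar_c_center, salt_shaker_center, green_jar_a_center above 0.115 m or angle between any of green_jar_b_center, green_jar_c_center, salt_shaker_center, green_jar_a_center's own z axis and vertical above 0.5 rad).
It fails at once if the lemon or the tin is moved more than 30 mm (distance of any of lemon, tin from where it was at the start of the episode above 0.03 m).
It also fails if it takes over 45 s, if anything falls off the work surface, if the arm or the gripper's body presses on something with over 40 N, if the wrist force passes 120 N, or if a joint passes its speed limit or range.

## Working session

There is one attempt and no reset: what is moved stays moved. The work goes in short steps, Python scripts to look and compute and a tool call to move; the robot and the scene stay as the last step left them, time stands still between calls to the robot, and variables do not carry over. Pictures are saved under pics/ and viewed, about 8 in all and at most 12, crops included, and the job is handed in when it is done.

Besides the shell and the picture viewer there is one more tool, called after "Call:" by a JSON object that holds its "name" and its "arguments". send_rows: Moves the arm, as the interface text tells. Shift numbers are shares of 150 mm and turn numbers shares of 180 degrees, none past 1 either way. Its arguments: {"type":"object","properties":{"deltas":{"type":"array","items":{"type":"array","items":{"type":"number"}}},"squeeze":{"type":"number"}},"required":["deltas"]}

```bash
mkdir -p pics
cat > h.py <<'E'
import numpy as np, cv2
from bench import r
def grab(n,save=None):
    f=r.grab_frame(n)
    if save: cv2.imwrite('pics/'+save+'.png',f['pixels'][:,:,::-1])
    np.savez('/tmp/'+n+'.npz',**f); return f
def load(n): return dict(np.load('/tmp/'+n+'.npz'))
def ray(f,u,v):
    R=cv2.Rodrigues(np.array(f['rvec'],float))[0]; t=np.array(f['tvec'],float).ravel()
    d=R.T@np.linalg.inv(np.array(f['camera_matrix']))@np.array([u,v,1.]); return -R.T@t,d/np.linalg.norm(d)
def onz(f,u,v,z):
    c,d=ray(f,u,v); return c+d*(z-c[2])/d[2]
def proj(f,P):
    return cv2.projectPoints(np.array(P,float).reshape(-1,3),np.array(f['rvec'],float),np.array(f['tvec'],float),np.array(f['camera_matrix'],float),None)[0].reshape(-1,2)
def two(f,p,g,q):
    c,d=ray(f,*p); e,k=ray(g,*q)
    s=np.linalg.lstsq(np.c_[d,-k],e-c,rcond=None)[0]; a,b=c+d*s[0],e+k*s[1]
    return (a+b)/2,np.linalg.norm(a-b)
E
python3 - <<'E'
from h import *
for n in ['scene','side','wrist']:
    f=grab(n,n+'0'); c,d=ray(f,320,200); print(n,c.round(3),d.round(3))
print(r.get_obs())
E
```

```text
scene [ 0.958 -0.363  1.189] [-0.445  0.118 -0.888]
side [0.011 0.76  0.667] [ 0.376 -0.808 -0.453]
wrist [ 0.328 -0.596  0.374] [-0.293 -0.116 -0.949]
{'clock': 0.15, 'joints': array([ 1.07791495,  0.47762885,  0.02238258,  1.55620046, -0.01148663,
        1.10932217, -0.08312703]), 'qvel': array([ 0.00096793, -0.00182118,  0.00168007, -0.00229008, -0.00069291,
       -0.00070494, -0.00196684]), 'tau': array([ 2.79986387e-03, -5.96927834e+01,  1.61042433e+00, -2.81489664e+01,
        1.26539855e-02,  6.52565126e-03,  4.75774939e-06]), 'tcp_pos': array([ 0.25317246, -0.62524914,  0.24154736]), 'orientation': array([-3.08229239e+00, -6.00374938e-01,  6.26402382e-04]), 'contact_force': array([ 0.39442294, -0.55321553, -0.5235094 ]), 'moment': array([-0.02824579, -0.05915718,  0.00641838]), 'grip_width': 0.08540804755691626}
```

View pics/scene0.png

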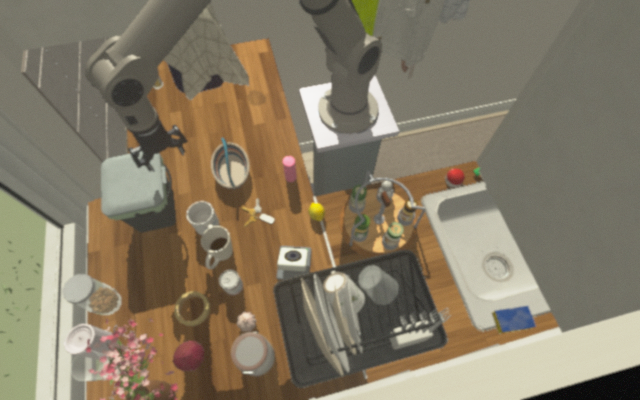

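View pics/side0.png

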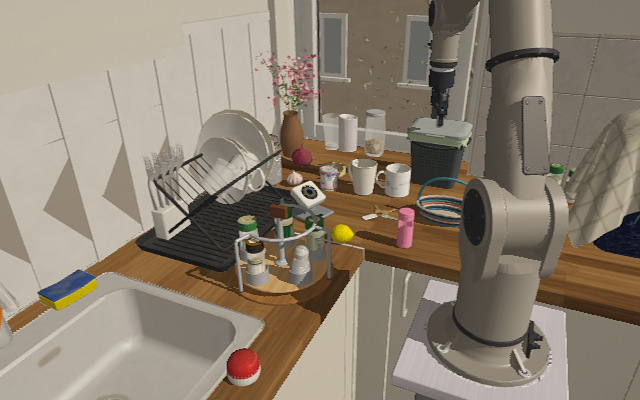

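The scene view shows the carousel at about (383,215), the reader at (293,260), the lemon at (317,211), and a pink decoy at (290,167). The side view shows a dark cap at (256,246), the salt shaker at (300,258), and a knob at (280,213). Next I'll view enlarged crops.

Run:
```python
from h import *
f=load('scene');g=load('side')
a=cv2.resize(f['pixels'][165:285,270:430],None,fx=5,fy=5,interpolation=cv2.INTER_CUBIC)
b=cv2.resize(g['pixels'][170:300,220:380],None,fx=4.6,fy=4.6,interpolation=cv2.INTER_CUBIC)
cv2.imwrite('pics/sc.png',a[:,:,::-1]);cv2.imwrite('pics/si.png',b[:,:,::-1])
print(onz(f,383,215,0.0),onz(f,293,260,.08),onz(f,317,211,.02))
```

```text
[ 4.68607379e-01 -1.46131630e-02  2.22044605e-16] [ 0.5747837  -0.34280498  0.08      ] [ 0.40854299 -0.22768144  0.02      ]
```

View pics/sc.png

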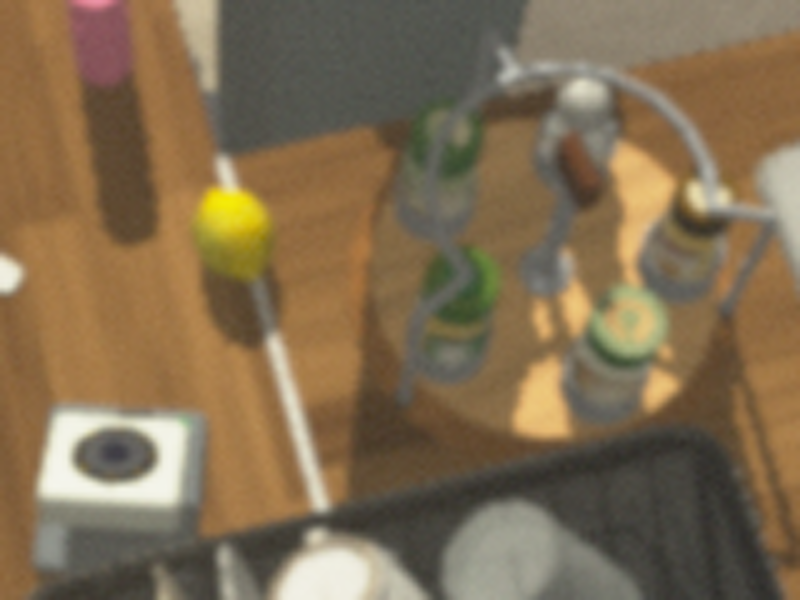

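View pics/si.png

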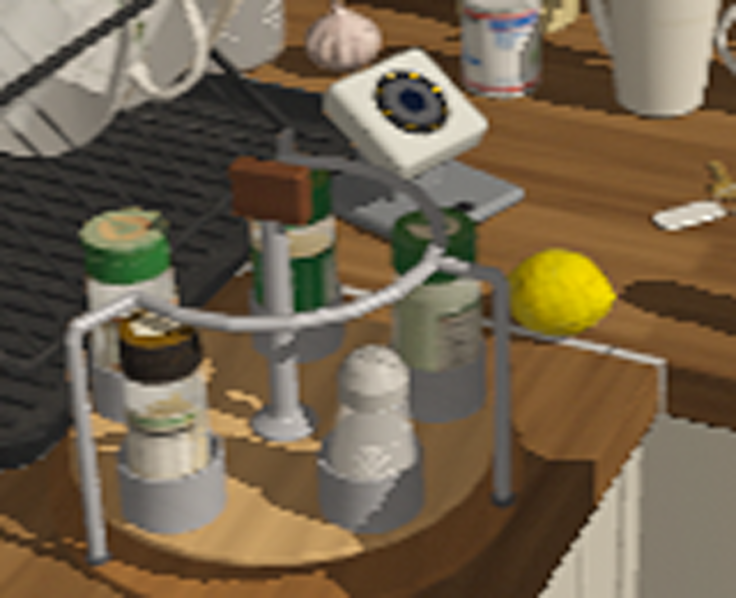

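Run:
```python
from h import *
f=load('scene');g=load('side')
S=lambda x,y:(270+(x+.5)/5-.5,165+(y+.5)/5-.5)
D=lambda x,y:(220+(x+.5)/4.6-.5,170+(y+.5)/4.6-.5)
P={}
for n,a,b in [('knob',S(580,170),D(272,190)),('dark top',S(712,193),D(160,325)),('open green top',S(632,310),D(125,230)),('window',S(115,453),D(412,100)),('salt top',S(588,92),D(374,352)),('lemon',S(235,235),D(562,292))]:
    P[n],e=two(f,a,g,b); print(n,P[n].round(4),round(e,4))
k=P['knob']
for n in ['dark top','open green top','salt top']:
    v=P[n]-k; print(n,np.hypot(*v[:2]).round(4),np.degrees(np.arctan2(v[1],v[0])).round(1))
a,b=onz(f,*S(563,143),.186),onz(f,*S(595,203),.186); print('knob ends',a,b,np.degrees(np.arctan2(*(b-a)[1::-1])))
# base circle check
for z,p in [(0,S(730,312)),(0,S(405,398))]:
    q=onz(f,*p,z); v=q-k; print('post',q.round(3),np.hypot(*v[:2]).round(3),np.degrees(np.arctan2(v[1],v[0])).round(1))
# window ellipse in side
for n,c,w in [('side',g,(295,178,330,206)),('scene',f,(276,246,312,270))]:
    x0,y0,x1,y1=w; im=c['pixels'][y0:y1,x0:x1].astype(int).sum(2)
    m=(im<330).astype('uint8'); cs=max(cv2.findContours(m,0,2)[0],key=cv2.contourArea)
    e=cv2.fitEllipse(cs); print(n,e,(e[0][0]+x0,e[0][1]+y0))
```

```text
knob [ 0.4893 -0.0399  0.1692] 0.0005
dark top [0.5071 0.0438 0.133 ] 0.0015
open green top [ 0.5705 -0.0283  0.1347] 0.003
window [ 0.5578 -0.3402  0.0727] 0.0011
salt top [4.134e-01 2.000e-04 1.156e-01] 0.0001
lemon [ 0.4094 -0.2305  0.0216] 0.0035
dark top 0.0856 78.0
open green top 0.082 8.1
salt top 0.0858 152.2
knob ends [ 0.4779566  -0.04893978  0.186     ] [ 0.51967159 -0.04362677  0.186     ] 7.258362765166823
post [0.537 0.076 0.   ] 0.125 67.6
post [ 0.542 -0.15   0.   ] 0.122 -64.5
side ((16.082914352416992, 14.514644622802734), (28.092042922973633, 33.13510513305664), 97.57271575927734) (311.082914352417, 192.51464462280273)
scene ((16.69611167907715, 9.659261703491211), (8.666542053222656, 14.485013008117676), 86.68985748291016) (292.69611167907715, 255.6592617034912)
```

Run:
```python
from h import *
f=load('scene');g=load('side')
S=lambda x,y:(270+(x+.5)/5-.5,165+(y+.5)/5-.5)
D=lambda x,y:(220+(x+.5)/4.6-.5,170+(y+.5)/4.6-.5)
C=[]
for a,b in [(S(60,408),D(487,125)),(S(190,414),D(412,172)),(S(182,505),D(326,98)),(S(40,495),D(415,50))]:
    p,e=two(f,a,g,b);C.append(p);print(p.round(4),round(e,4))
C=np.array(C);n=np.cross(C[2]-C[0],C[3]-C[1]);n/=np.linalg.norm(n)
n*=np.sign(n[2]);print(C.mean(0),n,np.degrees(np.arccos(n[2])),np.degrees(np.arctan2(n[1],n[0])))
print([np.linalg.norm(C[i]-C[i-1]) for i in range(4)])
for i in range(4): v=C[i]-C[i-1];print(np.degrees(np.arctan2(v[1],v[0])))
for n,c in [('scene',f),('side',g)]:
    im=c['pixels'];cr=im[235:300,265:320] if n=='scene' else im[165:225,280:340]
    cv2.imwrite(f'pics/rd_{n}.png',cv2.resize(cr,None,fx=9,fy=9,interpolation=cv2.INTER_CUBIC)[:,:,::-1])
a=cv2.imread('pics/rd_scene.png');b=cv2.imread('pics/rd_side.png')
o=np.zeros((max(a.shape[0],b.shape[0]),a.shape[1]+b.shape[1],3),'uint8');o[:a.shape[0],:a.shape[1]]=a;o[:b.shape[0],a.shape[1]:]=b
print(o.shape,a.shape);cv2.imwrite('pics/rd.png',cv2.resize(o,None,fx=.78,fy=.78))
```

```text
[ 0.5145 -0.3656  0.0517] 0.0034
[ 0.5352 -0.2899  0.0483] 0.0006
[ 0.6028 -0.3087  0.0802] 0.0038
[ 0.5774 -0.3881  0.0854] 0.0029
[ 0.5574591  -0.33805184  0.0663809 ] [-0.39977649  0.16834259  0.90102138] 25.70735040439375 157.1644413508485
[np.float64(0.07484950448007903), np.float64(0.0784903606833694), np.float64(0.07707936766406974), np.float64(0.08352609302533019)]
160.3238443160722
74.69774595964506
-15.483681636651925
-107.7218858170609
(585, 1035, 3) (585, 495, 3)
```

View pics/rd.png

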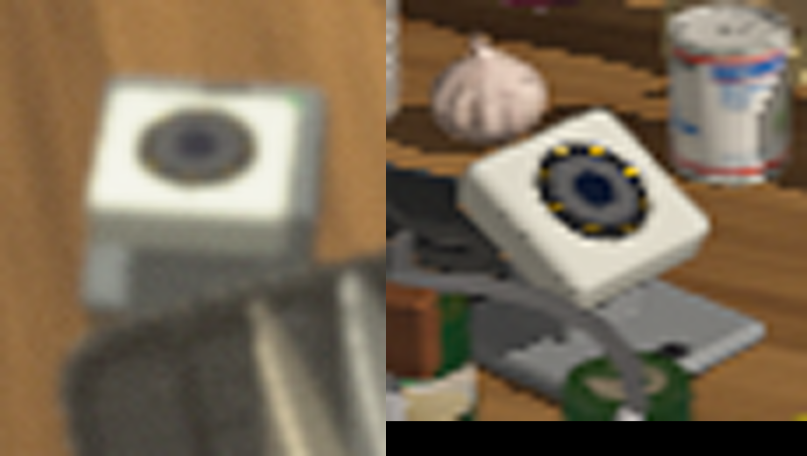

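The views show a white reader head with its window, triangulated at z≈0.073 (75 mm expected). The tin is upper right in the side crop and the lemon is clear of the path.

Candidates for the wanted jar:
- Dark brown cap: side (255,241), scene (412,204). This is the one.
- Pink decoy: scene (290,167).
- Green caps: side (247,220), among others.
- Salt shaker: side (300,250).

The close crop already shows the brown cap at 78° next to the opening at about 6.5°, so the turn is −72°. I'll set out now.

Call:
{"name": "send_rows", "arguments": {"deltas": [[1,0.3,-0.3,-0.1,0,0,0],[1,0.6,-0.6,-0.1,0,0,0],[1,1,-1,-0.1,0,0,0],[1,1,-1,-0.1,0,0,0],[1,1,-1,-0.1,0,0,0],[1,1,-1,-0.1,0,0,0],[1,1,-1,-0.1,0,0,0]]}}

```text
clock: 0.73
tcp_pos: [0.338, -0.4273, 0.2575]
orientation: [-3.081, -0.61, -0.001]
contact_force: [-1.1, -0.5, 0.3]
grip_width: 0.0851
```

Call:
{"name": "send_rows", "arguments": {"deltas": [[1,1,-1,0,0,0,0],[1,1,-1,0,0,0,0],[1,1,-1,0,0,0,0],[1,1,-1,0,0,0,0],[1,1,-1,0,0,0,0],[1,1,-1,0,0,0,0],[1,1,-1,0,0,0,0],[1,1,-1,0,0,0,0]]}}

```text
clock: 1.4
tcp_pos: [0.4185, -0.2366, 0.2572]
orientation: [3.083, 0.599, -0.001]
contact_force: [0.3, -0.3, -0.2]
grip_width: 0.0854
```

```bash
cat >> h.py <<'E'
from scipy.spatial.transform import Rotation as Ro
def frame(z,y):  # tool rotation with z axis and y hint
    z=np.array(z,float);z/=np.linalg.norm(z);y=np.array(y,float);y-=z*(y@z);y/=np.linalg.norm(y)
    return Ro.from_matrix(np.c_[np.cross(y,z),y,z])
def down(yaw): a=np.radians(yaw);return frame([0,0,-1],[np.cos(a),np.sin(a),0])
def to(p,R):
    o=r.get_obs();A=Ro.from_rotvec(o['orientation'])
    y=A.as_matrix()[:,1];print('t',round(o['clock'],2),'tcp',o['tcp_pos'].round(4),'z',A.as_matrix()[:,2].round(3),'yaw y',np.degrees(np.arctan2(y[1],y[0])).round(1),'w',round(o['grip_width'],4),'F',o['contact_force'].round(1),'q',o['joints'].round(2))
    print('shift',(A.inv().apply(np.array(p)-o['tcp_pos'])/.15).round(4),'turn',((A.inv()*R).as_rotvec()/np.pi).round(4))
E
python3 -c "
from h import *
to([.4893,-.0399,.25],down(96.5))"
```

```text
t 1.4 tcp [ 0.4185 -0.2366  0.2572] z [-0.    -0.001 -1.   ] yaw y -68.0 w 0.0854 F [ 0.3 -0.3 -0.2] q [ 0.57  0.15 -0.2   1.98  0.04  1.02 -0.84]
shift [ 0.9284 -1.0395  0.0471] turn [-2.00e-04  2.00e-04 -9.14e-01]
```

Call:
{"name": "send_rows", "arguments": {"deltas": [[1,0.2,-0.25,0.04,0,0,-0.457],[1,0.4,-0.5,0.04,0,0,-0.457],[1,0.7,-0.75,0.04,0,0,-0.457],[1,0.9284,-1,0.04,0,0,-0.457],[1,0.9284,-1,0.04,0,0,-0.457],[1,0.9284,-1,0.04,0,0,-0.457],[1,0.9284,-1,0.04,0,0,-0.457],[1,0.9284,-1,0.04,0,0,-0.457],[1,0.9284,-1,0.04,0,0,-0.457],[1,0.9284,-1,0.04,0,0,-0.457],[1,0.9284,-1,0.04,0,0,-0.457],[1,0.9284,-1,0.04,0,0,-0.457],[1,0.9284,-1,0.04,0,0,-0.457],[1,0.9284,-1,0.04,0,0,-0.457]]}}

```text
clock: 2.57
tcp_pos: [0.4917, -0.0461, 0.251]
orientation: [-1.935, -2.475, 0.001]
contact_force: [0.7, 0.2, 0.3]
grip_width: 0.0853
```

Call:
{"name": "send_rows", "arguments": {"deltas": [[1,0,0,0,0,0,-0.457],[1,0,0,0,0,0,-0.457],[1,0,0,0,0,0,-0.457],[1,0,0,0,0,0,-0.457],[1,0,0,0,0,0,-0.457],[1,0,0,0,0,0,-0.457],[1,0,0,0,0,0,-0.457],[1,0,0,0,0,0,-0.457],[1,0,0,0,0,0,-0.457],[1,0,0,0,0,0,-0.457],[1,0,0,0,0,0,-0.457],[1,0,0,0,0,0,-0.457],[1,0,0,0,0,0,-0.457],[1,0,0,0,0,0,-0.457]]}}

```text
clock: 3.73
tcp_pos: [0.4917, -0.0447, 0.2512]
orientation: [0.172, -3.137, 0.0]
contact_force: [1.1, 0.1, -0.4]
grip_width: 0.0855
```

```bash
python3 -c "
from h import *
f=grab('wrist','w1')
to([.4893,-.0399,.166],down(96.5))
print(proj(f,[[.4893,-.0399,.186],[.5738,-.0303,.136]]))"
```

```text
t 3.78 tcp [ 0.4916 -0.0444  0.2512] z [-0. -0. -1.] yaw y 96.3 w 0.0853 F [ 1.1  1.  -0.1] q [ 0.61  0.24 -0.74  1.93  0.19  1.04  1.47]
shift [0.0121 0.0317 0.568 ] turn [-0.     -0.0001 -0.0011]
[[328.44309813 215.32978604]
 [326.53730158 281.39067434]]
```

View pics/w1.png

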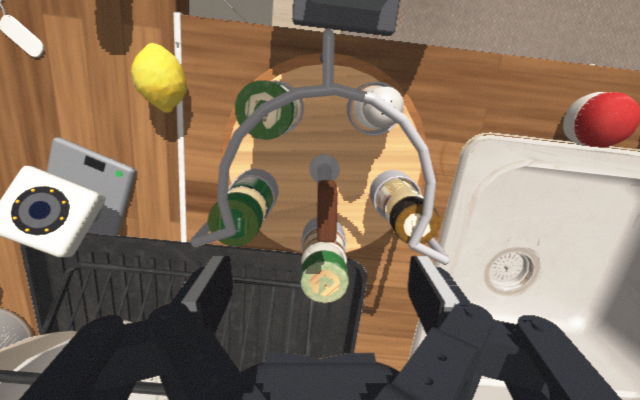

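The wrist view shows the knob at (327,210), within 5 px of the prediction, and lined up with the jaws. The dark cap is at (412,218), the opening jar at (325,278), and the reader window at (40,211). I'll check the reader again from here, then descend.

```bash
python3 -c "
from h import *
f=load('wrist');g=load('side')
print(onz(f,327,210,.186), onz(f,40.5,210.5,.075), two(f,(40.5,210.5),g,(310,191.8)))
a,b,c=[onz(f,*p,.012) for p in [(57,138),(135,172),(97,235)]]
for v in (b-a,c-b): print(v,np.linalg.norm(v),np.degrees(np.arctan2(v[1],v[0])))
"
```

```text
[ 0.48552098 -0.04134542  0.186     ] [ 0.5594767  -0.33941802  0.075     ] (array([ 0.56151561, -0.34764781,  0.066957  ]), np.float64(0.0038248449808575514))
[0.03205793 0.08973847 0.        ] 0.09529272994444322 70.3413770108972
[ 0.09210397 -0.05650425  0.        ] 0.10805494398879385 -31.52841984106432
```

Call:
{"name": "send_rows", "arguments": {"deltas": [[1,0.005,0.032,0.15,0,0,0],[1,0.005,0.032,0.3,0,0,0],[1,0.005,0.032,0.45,0,0,0],[1,0.005,0.032,0.56,0,0,0],[1,0.005,0.032,0.56,0,0,0],[1,0.005,0.032,0.56,0,0,0]]}}

```text
clock: 4.28
tcp_pos: [0.4899, -0.0391, 0.167]
orientation: [0.177, -3.135, -0.001]
contact_force: [-0.3, -0.5, 0.1]
grip_width: 0.0851
```

Call:
{"name": "send_rows", "arguments": {"deltas": [[0,0,0,0,0,0,0],[0,0,0,0,0,0,0],[0,0,0,0,0,0,0],[0,0,0,0,0,0,0],[0,0,0,0,0,0,0],[0,0,0,0,0,0,0],[0,0,0,0,0,0,0],[0,0,0,0,0,0,0]], "squeeze": 40}}

```text
clock: 4.95
tcp_pos: [0.4906, -0.0399, 0.1678]
orientation: [-0.179, 3.136, -0.002]
contact_force: [-1.7, -3.7, 5.8]
grip_width: 0.0135
```

```bash
python3 -c "
from h import *
to([.4893,-.0399,.166],down(24.5))"
```

```text
t 4.95 tcp [ 0.4906 -0.0399  0.1678] z [ 0.001 -0.001 -1.   ] yaw y 96.5 w 0.0135 F [-1.7 -3.7  5.8] q [ 0.54  0.35 -0.7   2.02  0.3   0.87  1.36]
shift [0.0089 0.0011 0.0122] turn [-3.000e-04  4.000e-04  4.001e-01]
```

Call:
{"name": "send_rows", "arguments": {"deltas": [[0,0,0,0,0,0,0.03],[0,0,0,0,0,0,0.06],[0,0,0,0,0,0,0.09],[0,0,0,0,0,0,0.12],[0,0,0,0,0,0,0.15],[0,0,0,0,0,0,0.18],[0,0,0,0,0,0,0.21],[0,0,0,0,0,0,0.24],[0,0,0,0,0,0,0.27],[0,0,0,0,0,0,0.3],[0,0,0,0,0,0,0.33],[0,0,0,0,0,0,0.36],[0,0,0,0,0,0,0.385],[0,0,0,0,0,0,0.4],[0,0,0,0,0,0,0.4],[0,0,0,0,0,0,0.4],[0,0,0,0,0,0,0.4],[0,0,0,0,0,0,0.4]]}}

```text
clock: 6.45
tcp_pos: [0.4901, -0.041, 0.1678]
orientation: [1.701, 2.64, -0.003]
contact_force: [-3.6, -6.6, 8.1]
grip_width: 0.0134
```

Call:
{"name": "send_rows", "arguments": {"deltas": [[1,0,0,0,0,0,0],[1,0,0,0,0,0,0],[1,0,0,0,0,0,0],[1,0,0,0,0,0,0],[1,0,0,0,0,0,0],[1,0,0,0,0,0,0],[1,0,0,-0.3,0,0,0],[1,0,0,-0.5,0,0,0],[1,0,0,-0.5,0,0,0],[1,0,0,-0.5,0,0,0],[1,0,0,-0.5,0,0,0]]}}

```text
clock: 7.37
tcp_pos: [0.49, -0.039, 0.242]
orientation: [-1.698, -2.643, 0.001]
contact_force: [-0.0, -0.1, 0.2]
grip_width: 0.0857
```

```bash
python3 -c "
from h import *
f=grab('wrist','w2')
to([.574,-.030,.215],down(6.5))
print(proj(f,[[.4893,-.0399,.186],[.5738,-.0303,.135]]))"
```

```text
t 7.42 tcp [ 0.4895 -0.039   0.2414] z [-0.002 -0.    -1.   ] yaw y 24.6 w 0.0853 F [-0.3 -0.  -0.2] q [ 0.37  0.21 -0.47  1.96  0.11  1.    0.27]
shift [-0.1796  0.5375  0.1747] turn [-6.000e-04 -1.000e-04  1.004e-01]
[[317.20068446 223.44601764]
 [413.11466634 229.1617987 ]]
```

View pics/w2.png

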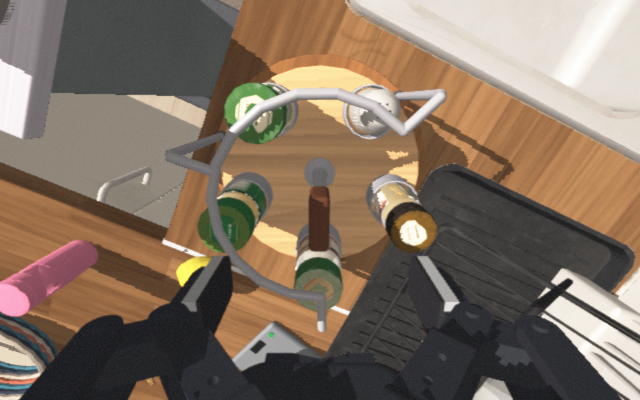

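The dark-capped jar now stands at the opening. Its cap top is at (412,231), against a prediction of (413,229). Next I'll move above it.

Call:
{"name": "send_rows", "arguments": {"deltas": [[0.8,-0.06,0.18,0,0,0,0.04],[0.8,-0.12,0.36,0,0,0,0.08],[0.8,-0.18,0.538,0.1,0,0,0.1],[0.8,-0.18,0.538,0.17,0,0,0.1],[0.8,-0.18,0.538,0.17,0,0,0.1],[0.8,-0.18,0.538,0.17,0,0,0.1],[0.8,-0.18,0.538,0.17,0,0,0.1]]}}

```text
clock: 8.0
tcp_pos: [0.5738, -0.0301, 0.2164]
orientation: [-2.089, -2.345, 0.002]
contact_force: [0.5, -0.2, 0.2]
grip_width: 0.0686
```

```bash
python3 -c "
from h import *
f=load('wrist'); print(onz(f,412.5,231,.135))
g=grab('side','s2'); s=g['pixels'][170:300,220:380]
f=grab('wrist')
print(proj(f,[[.5738,-.0303,.135]]))
cv2.imwrite('pics/w3.png',np.vstack([cv2.resize(s,(480,390),interpolation=2),np.zeros((10,480,3),'uint8')])[:,:,::-1])
w=f['pixels'];cv2.imwrite('pics/w3.png',np.hstack([cv2.resize(s,(400,325)),cv2.resize(w,(400,250))[:, :] if 0 else np.vstack([cv2.resize(w,(400,250)),np.zeros((75,400,3),'uint8')])])[:,:,::-1])
to([.574,-.030,.105],down(6.5))"
```

```text
[ 0.5741757  -0.03199612  0.135     ]
[[317.9376747  209.79560486]]
t 8.1 tcp [ 0.5744 -0.0302  0.2173] z [ 0. -0. -1.] yaw y 6.6 w 0.0686 F [-0.3 -0.5 -0.1] q [ 0.26  0.37 -0.4   1.8   0.17  1.   -0.09]
shift [ 0.0022 -0.0027  0.749 ] turn [0.0001 0.0001 0.0004]
```

View pics/w3.png

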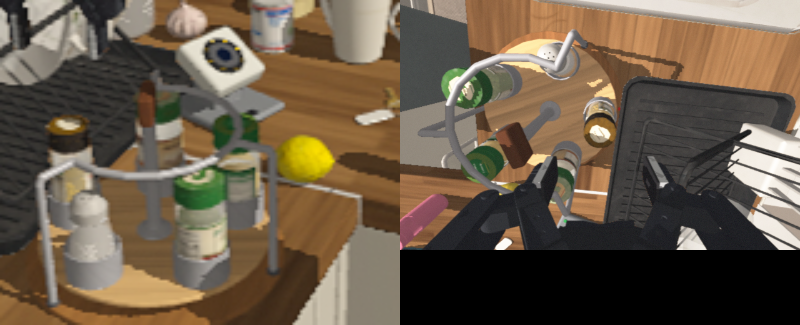

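The side view shows the dark jar standing at the opening and the other four seated. In the wrist view the cap is at (320,211), within 2 px of the prediction. Now I'll descend and grip.

Call:
{"name": "send_rows", "arguments": {"deltas": [[0.8,0.005,0,0.2,0,0,0],[0.8,0.005,0,0.4,0,0,0],[0.8,0.005,0,0.55,0,0,0],[0.8,0.005,0,0.65,0,0,0],[0.8,0.005,0,0.745,0,0,0],[0.8,0.005,0,0.745,0,0,0],[0.8,0.005,0,0.745,0,0,0]]}}

```text
clock: 8.68
tcp_pos: [0.5745, -0.0295, 0.1054]
orientation: [-2.09, -2.345, 0.001]
contact_force: [0.2, 0.5, -0.3]
grip_width: 0.0678
```

Call:
{"name": "send_rows", "arguments": {"deltas": [[0,0,0,0,0,0,0],[0,0,0,0,0,0,0],[0,0,0,0,0,0,0],[0,0,0,0,0,0,0],[0,0,0,0,0,0,0],[0,0,0,0,0,0,0],[0,0,0,0,0,0,0]], "squeeze": 40}}

```text
clock: 9.27
tcp_pos: [0.5754, -0.0294, 0.1066]
orientation: [2.09, 2.344, 0.001]
contact_force: [-2.3, -1.1, 4.6]
grip_width: 0.0399
```

```bash
python3 -c "
from h import *
to([.574,-.030,.25],down(6.5))"
```

```text
t 9.27 tcp [ 0.5754 -0.0294  0.1066] z [ 0.002 -0.    -1.   ] yaw y 6.6 w 0.0399 F [-2.3 -1.1  4.6] q [ 0.23  0.51 -0.37  1.89  0.25  0.79 -0.16]
shift [-0.0038 -0.0085 -0.9562] turn [0.0005 0.0002 0.0003]
```

Call:
{"name": "send_rows", "arguments": {"deltas": [[0,0,0,-0.06,0,0,0],[0,0,0,-0.12,0,0,0],[0,0,0,-0.18,0,0,0],[0,0,0,-0.26,0,0,0],[0,0,0,-0.4,0,0,0],[0,0,0,-0.6,0,0,0],[0,0,0,-0.8,0,0,0],[0,0,0,-0.98,0,0,0],[0,0,0,-0.98,0,0,0],[0,0,0,-0.98,0,0,0]]}}

```text
clock: 10.1
tcp_pos: [0.5759, -0.0291, 0.2548]
orientation: [2.088, 2.342, 0.005]
contact_force: [-0.9, 0.4, -1.6]
grip_width: 0.0398
```

```bash
cat >> h.py <<'E'
a=np.radians(162.5);n=np.array([.5*np.cos(a),.5*np.sin(a),np.sqrt(.75)]);W=np.array([.5585,-.340,.075])
Rh=frame(-n,[-np.cos(a),-np.sin(a),0])
def hold(e=0): return W+(.1566+e)*n
E
python3 -c "
from h import *
print(hold(),hold(.07))
to(hold(.07),Rh)"
```

```text
[ 0.48382396 -0.31645474  0.21061958] [ 0.45044387 -0.30593003  0.27124136]
t 10.1 tcp [ 0.5759 -0.0291  0.2548] z [ 0.005 -0.    -1.   ] yaw y 6.6 w 0.0398 F [-0.9  0.4 -1.6] q [ 0.27  0.33 -0.41  1.76  0.15  1.07 -0.08]
shift [-1.7379 -1.0415 -0.1132] turn [-0.1627 -0.035   0.1306]
```

Call:
{"name": "send_rows", "arguments": {"deltas": [[0,0,0,-0.12,0,0,0],[0,-0.2,-0.1,-0.2,0,0,0],[0,-0.4,-0.22,-0.2,0,0,0],[0,-0.6,-0.35,-0.2,0,0,0],[0,-0.8,-0.48,-0.2,0,0,0],[0,-0.95,-0.55,-0.2,0,0,0],[0,-0.95,-0.55,-0.2,0,0,0],[0,-0.95,-0.55,-0.2,0,0,0]]}}

```text
clock: 10.77
tcp_pos: [0.5077, -0.182, 0.2809]
orientation: [-2.094, -2.339, 0.002]
contact_force: [-0.2, 0.2, -1.5]
grip_width: 0.04
```

```bash
python3 -c "
from h import *
to(hold(.07),Rh)"
```

```text
t 10.77 tcp [ 0.5077 -0.182   0.2809] z [-0.002  0.    -1.   ] yaw y 6.3 w 0.04 F [-0.2  0.2 -1.5] q [ 0.52  0.24 -0.34  1.81  0.09  1.1   0.25]
shift [-0.7794 -0.4702  0.0654] turn [-0.165  -0.0347  0.1294]
```

Call:
{"name": "send_rows", "arguments": {"deltas": [[0,-0.2,-0.12,0,-0.041,-0.009,0.032],[0,-0.4,-0.24,0.03,-0.082,-0.017,0.065],[0,-0.6,-0.36,0.06,-0.123,-0.026,0.097],[0,-0.78,-0.47,0.065,-0.165,-0.035,0.13],[0,-0.78,-0.47,0.065,-0.165,-0.035,0.13],[0,-0.78,-0.47,0.065,-0.165,-0.035,0.13],[0,-0.78,-0.47,0.065,-0.165,-0.035,0.13],[0,-0.78,-0.47,0.065,-0.165,-0.035,0.13],[0,-0.78,-0.47,0.065,-0.165,-0.035,0.13]]}}

```text
clock: 11.52
tcp_pos: [0.4539, -0.3036, 0.2726]
orientation: [2.162, 1.594, 0.429]
contact_force: [-0.6, -0.2, -0.7]
grip_width: 0.04
```

```bash
python3 -c "
from h import *
to(hold(0),Rh)"
```

```text
t 11.52 tcp [ 0.4539 -0.3036  0.2726] z [ 0.479 -0.148 -0.865] yaw y -17.2 w 0.04 F [-0.6 -0.2 -0.7] q [ 0.8   0.04 -0.26  2.17 -0.27  0.43  0.46]
shift [-0.0232 -0.0204  0.4658] turn [ 0.0006 -0.0009  0.0015]
```

Call:
{"name": "send_rows", "arguments": {"deltas": [[0,-0.02,-0.02,0.15,0,0,0],[0,-0.02,-0.02,0.3,0,0,0],[0,-0.02,-0.02,0.4,0,0,0],[0,-0.02,-0.02,0.46,0,0,0],[0,-0.02,-0.02,0.46,0,0,0],[0,-0.02,-0.02,0.46,0,0,0]]}}

```text
clock: 12.02
tcp_pos: [0.483, -0.3165, 0.2111]
orientation: [2.164, 1.592, 0.429]
contact_force: [0.1, -0.1, -0.8]
grip_width: 0.0399
```

```bash
python3 -c "
from h import *
to(hold(0),Rh)
f=grab('scene');g=grab('side')
b=W+.08*n
for c in(f,g): print('win,bottom,top',proj(c,[W,b,b+.105*n]).round(1))
A=cv2.resize(f['pixels'][200:290,240:340],None,fx=4,fy=4,interpolation=2);B=cv2.resize(g['pixels'][120:230,250:350],None,fx=4,fy=4,interpolation=2)
A=np.vstack([A,np.zeros((80,400,3),'uint8')]);cv2.imwrite('pics/h1.png',np.hstack([A,B])[:,:,::-1])"
```

```text
t 12.02 tcp [ 0.483  -0.3165  0.2111] z [ 0.479 -0.149 -0.865] yaw y -17.3 w 0.0399 F [ 0.1 -0.1 -0.8] q [ 0.77  0.18 -0.25  2.18 -0.25  0.28  0.45]
shift [0.0019 0.0025 0.0052] turn [ 0.0006 -0.0007  0.0009]
win,bottom,top [[292.8 255.3]
 [292.6 233.9]
 [292.2 203.3]]
win,bottom,top [[309.1 190.6]
 [318.6 172.9]
 [332.3 147.2]]
```

View pics/h1.png

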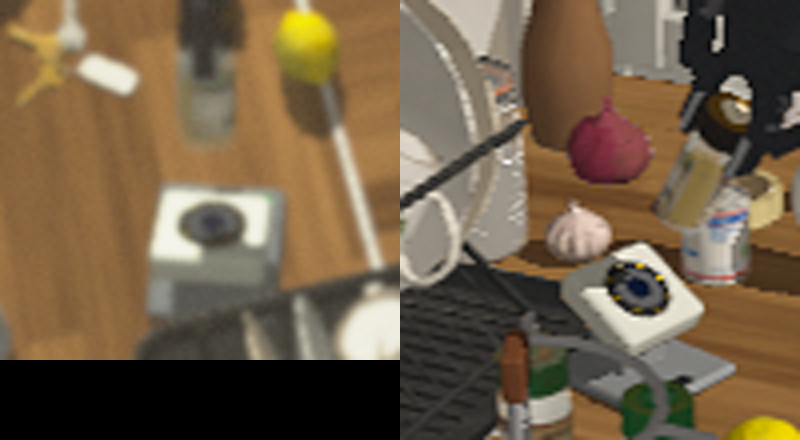

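In both views the jar bottom sits where it should: scene (292,234) against 292.6,233.9 predicted, side (320,172) against 318.6,172.9. The lean matches too. I'll hold for a few rows to settle, then check the carousel once.

Call:
{"name": "send_rows", "arguments": {"deltas": [[0,0,0,0,0,0,0],[0,0,0,0,0,0,0],[0,0,0,0,0,0,0],[0,0,0,0,0,0,0]]}}

```text
clock: 12.45
tcp_pos: [0.4822, -0.3171, 0.2116]
orientation: [2.164, 1.589, 0.428]
contact_force: [-0.7, 0.8, -1.6]
grip_width: 0.0397
```

```bash
python3 -c "
from h import *
to(hold(0),Rh)
f=grab('scene');g=grab('side')
A=cv2.resize(f['pixels'][165:265,335:435],None,fx=4,fy=4,interpolation=2);B=cv2.resize(g['pixels'][195:295,225:325],None,fx=4,fy=4,interpolation=2)
cv2.imwrite('pics/h2.png',np.hstack([A,B])[:,:,::-1])
k=np.array([.4893,-.0399,.186]);
for t in (6.5-72,):
  v=.02*np.array([np.cos(np.radians(t)),np.sin(np.radians(t)),0]);print((proj(f,[k-v,k+v])-[335,165])*4)"
```

```text
t 12.45 tcp [ 0.4822 -0.3171  0.2116] z [ 0.48  -0.151 -0.864] yaw y -17.4 w 0.0397 F [-0.7  0.8 -1.6] q [ 0.77  0.18 -0.25  2.18 -0.25  0.28  0.45]
shift [0.0075 0.0045 0.0104] turn [ 0.001  -0.0002  0.0005]
[[225.57535685 108.21653019]
 [185.43860263 138.76475302]]
```

View pics/h2.png

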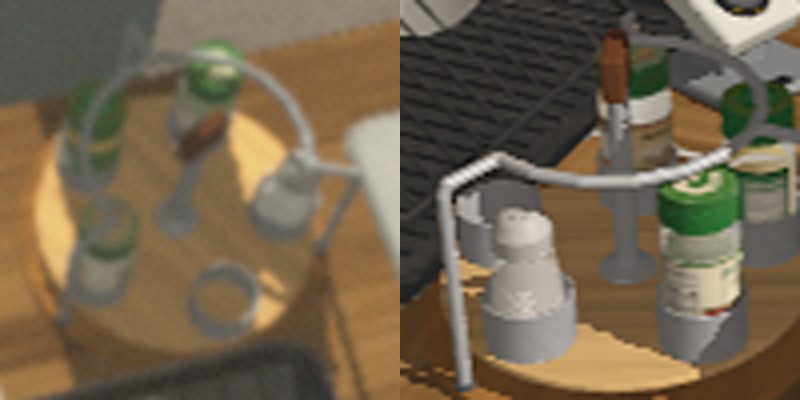

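The opening pocket is empty, at scene-crop (225,300). The other four jars are upright and seated, and the knob lies as predicted for −72°. I'll hand in.

```bash
python3 -c "
from h import *
print(r.hand_in())"
```

```text
the job is handed in; nothing more can be done
None
```

I turned the carousel one position clockwise by its knob (−72°), lifted the dark-capped jar out at the opening, and handed in while holding it over the reader. The clock was at about 12.5 s of the 45 s allowed; the hand-in gave no verdict.

Last checks before handing in:
- **Jar position:** the bottom was within about 2 px of the predicted point in both the scene and side views, with about 80 mm left to the glass. The lean matched the line of sight.
- **Grip and arm:** the fingers were closed on the jar at 39.7 mm, and the tool was within about 2 mm and 0.2° of the target pose. The force reading showed little more than the jar's weight.
- **Carousel:** the opening pocket was empty, the other four jars stood upright in their rings, and the knob lay where a −72° turn puts it.
- **Lemon and tin:** I did not touch either.

No check failed. The least certain value was which way the reader faces: its edges gave front directions from about 160° to 165°, and I used 162.5°. That spread shifts the jar by only about 2 mm. One reading of the reader's foot side (about −31.5°, against −15° to −20° for the other edges) did not fit the rest. I left it out, because dishes hide that corner.

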